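# Unbolt and open the two-leaf top of the luthier's instrument chest

### The arm

A 6-joint arm with a two-finger parallel gripper is mounted at the origin on the work surface. World frame = base frame: x ahead of the robot, y to its left, z up, the work surface at z = 0. Lengths are in m, angles in rad, forces in N, time in s.
With the tool pointing down it reaches from about 0.375 to 0.9 m from the base axis. Payload 3.1 kg.
Tool frame: the origin (TCP) lies on the centre line of the jaws, within the pads' length; the fingertips stand 8 mm ahead of it and the grasp point (between the pads) lies 11 mm behind it; z points along the fingers, y is the line along which they close (so a half turn about z gives the same grasp; the last joint's range is limited). The gripper opens to 87 mm and grips with 3 to 60 N. Pads are 19 mm wide; open, the fingers measure 117 mm over their backs; the gripper's body (75 mm by 190 mm) begins 51 mm behind the grasp point.
Start: joints at [1.115, 0.527, 1.433, -0, 1.181, -0.178], TCP at [0.171, 0.601, 0.231] pointing down, gripper open.
Joint ranges: [-3.08, 3.08], [-0.75, 2.2], [0.22, 2.44], [-1.43, 4.57], [0, 2.65], [-2.85, 2.85]. Speed limits (rad/s): [2.79, 2.79, 3.14, 3.14, 3.14, 3.14].

### API

Orientations are given as a unit quaternion [x, y, z, w].
In Python, from rig import robot gives the robot as it stands. The module is installed in compiled form; this text tells all that it offers.
- The arm moves only by the tool send_rows, never from a script. Its argument "increments" is one flat list of numbers, 7 for each row, row after row: the turn, a rotation vector about the world's x, y, z in rad, then the shift along the world's x, y, z in cm, then the opening, from 0 (shut) to 1 (fully open). A call has 1 to 20 rows; each row shifts and turns the commanded pose from where the row before left it; what a row does not reach is not made up. A row lasts 1/12 s, in which the tool goes at most 41.7 mm and 7.16 degrees, less where a joint would pass 70% of its speed; a pose out of reach is approached as far as the arm can. A call is refused whole if a number of a shift passes 4.17 or a number of a turn 0.125, either way. A call with a gripper value outside its range is refused whole. The fingers move at their own pace and stop on an object; "newtons" is the grip in N (left out, the last holds). Time passes only in rows, so rows that do not move let the fingers close. It gives the time, the measured TCP pose, the force, the opening and the grip force at its end, in the units of the state.
- robot.get_obs(): the state, without advancing time (a new reading comes with each control period).
- robot.camera(name): name is "side" or "top" or "wrist"; returns a dict with "image" (420x560x3 uint8, red, green, blue), "range_z" (420x560 float32, m along the optical axis (not along the pixel's ray), 0 where there is no reading), "fx", "fy", "cx", "cy" (pixels), "R" (3x3) and "t" (3): a world point X has camera coordinates R X + t. Camera axes: x right, y down, z forward; pixel columns grow to the right and rows downward; lengths in m; the calibration is good to about 2 mm. A picture is of the moment at which its call begins.
- robot.hand_in(): hands the job in; it is judged then, once.
The state is a dict: "time": time; "q": joint angles; "joint_velocities": joint speeds; "joint_torque": joint torques, N m; "position": TCP position; "tool_rot": TCP orientation; "ft_force": force on the tool from outside, world axes, zero at the start; "moment": the same for the moment, N m; "grip_width": finger opening in m; "grip_force": force on a finger pad.
Only numpy, scipy, OpenCV 4.12 (cv2) and the standard library are available. Lean on these libraries where they do the work, as an engineer would, in place of code of your own. Each camera call takes 0.05 s, during which the arm holds its last target. There are 200 camera calls.

### The job

Open both leaves of the wooden instrument chest so that the violin body inside can be lifted out in one piece: first open the leaf without a bolt fully, next draw the flush bolt on the other leaf all the way back, and only then open that leaf. Leave both leaves standing fully open, upright or leaning back a little, with the bolt still drawn back; swing them without flinging them and do not push around or knock over the things lying on the bench.

Things in the scene. Friction and masses are not known exactly. Their poses are not given: they have to be found in the camera images.
- chest: the wooden instrument chest, fixed on the bench: 438 mm long (its y), 300 mm deep (its x), 134 mm high (its z); origin: centre of its underside; at yaw 0 its front long side faces the robot. Its top is two plywood leaves set level with its rim, each 200 mm wide (along y), 258 mm deep (along x), 14 mm thick, hinged at the two short ends of the chest and meeting on its centre line
- active (a joint): angle of the active leaf, the left one seen from the robot (chest's +y half, the one without a bolt): 0 shut (it may start a little ajar), pi/2 standing upright, 1.75 leaning back against its stop. Stiff hinge: the leaf (0.35 kg) stays where it is left; lifting it takes some 6 N at the handle
- active_handle (a point): middle of the active leaf's bar handle: a round steel bar 12 mm thick, 80 mm long, parallel to the hinge (along chest x), its axis 42 mm above the leaf's top face and, measured along the leaf, 178 mm from the hinge axis, 22 mm from the leaf's free edge; shut, the two leaves' bars lie 48 mm apart, axis to axis; a leg at either end
- active_hinge (a point): middle of the active leaf's hinge axis, which runs along chest x at the height of the leaf's top face (134 mm above the bench)
- passive (a joint): angle of the passive leaf, the right one seen from the robot (chest's -y half, with the bolt): same values, weight and stiffness as the active leaf. Cannot be lifted while the bolt is shot
- passive_handle (a point): middle of the passive leaf's bar handle: same shape and offsets as the active leaf's
- passive_hinge (a point): middle of the passive leaf's hinge axis, along chest x at the height of the leaf's top face
- bolt (a joint): travel of the flush bolt let into the passive leaf: 0 fully shot (its rod reaches 14 mm into the chest's front rail), 0.028 m fully withdrawn, against its stop; rod is clear of the rail from 0.015. It slides along chest +x, away from the front rail, against some 3 N friction and stays where it is left
- bolt_knob (a point): centre of the top of the bolt's upright round steel knob: 15 mm thick at the waist, 20 mm at its top, standing 34 mm above the passive leaf's top face. It stands in line with the passive leaf's handle, towards the front rail: the nearest handle leg's axis is 60 mm away when shot, 32 mm when withdrawn
- plane: bystander: small block plane, dark steel, 100 x 36 x 40 mm; origin: centre of its underside
- dividers: bystander: pair of steel dividers lying flat, 200 mm long, 60 mm wide, 14 mm high; origin: centre of its underside (below the middle of its length)
- jar: bystander: closed jar, 60 mm diameter, 85 mm high; origin: centre of its underside
- sander: bystander: cork sanding block, 110 x 60 x 32 mm; origin: centre of its underside
- clamp: bystander: wooden spool clamp standing upright, 38 mm diameter, 88 mm high; origin: centre of its underside
- varnish: bystander: amber bottle, 56 mm diameter, 130 mm high; origin: centre of its underside

How it is judged:
On the way, in this order (a step that is already met when the one before it is completed fails the run):
1. the leaf without the bolt is opened to more than 1.3 rad (75 degrees) before the bolt is drawn (value of joint active above 1.3 rad), for 0.1 s.
2. the bolt is drawn back at least 22 mm of its 28 mm while its leaf is still shut (value of joint bolt above 0.022 m and value of joint passive below 0.1 rad), for 0.1 s.
At the end, for the whole second after the job is handed in: both leaves stand open by more than 1.4 rad (80 degrees) and at rest, and the bolt is drawn back by more than 20 mm (value of joint each of active, passive above 1.4 rad and value of joint bolt above 0.02 m and velocity of joint active between -0.1 and 0.1 rad/s and velocity of joint passive between -0.1 and 0.1 rad/s); the robot touches nothing.
It fails at once if a leaf is flung (faster than 4 rad/s) (velocity of joint any of active, passive above 4 rad/s or velocity of joint any of active, passive below -4 rad/s).
It fails at once if a thing lying on the bench is pushed more than 30 mm or knocked over (distance of any of plane, dividers, jar, sander, clamp, varnish from where it was at the start of the episode above 0.03 m or angle between any of plane, dividers, jar, sander, clamp, varnish's own z axis and vertical above 0.7 rad).
It also fails if it takes over 69 s, if anything falls off the work surface, if the arm or the gripper's body presses on something with over 40 N, if the wrist force passes 120 N, or if a joint passes its speed limit or range.

## Working session

There is one attempt and no reset: what is moved stays moved. The work goes in short steps, Python scripts to look and compute and a tool call to move; the robot and the scene stay as the last step left them, time stands still between calls to the robot, and variables do not carry over. Pictures are saved under pics/ and viewed, at most 10 in all, crops included, and the job is handed in when it is done.

Besides the shell and the picture viewer there is one more tool, called after "Emit:" by a JSON object that holds its "fn" and its "kwargs", one argument or row to a line. send_rows: Moves the arm, as the interface text tells. Its arguments: {"type":"object","properties":{"increments":{"type":"array"},"newtons":{"type":"number"}},"required":["increments"]}

```bash
mkdir -p pics
cat > h.py <<'E'
import numpy as np,cv2
from rig import robot
def snap(n,f):
    c=robot.camera(n); np.savez(''+f+'.npz',**c); cv2.imwrite(f'pics/{f}.png',c['image'][:,:,::-1]); return c
def cloud(c):
    v,u=np.mgrid[0:420,0:560]; z=c['range_z']
    P=np.stack([(u-c['cx'])/c['fx']*z,(v-c['cy'])/c['fy']*z,z],-1)
    W=(P-c['t'])@c['R']; W[z==0]=np.nan; return W
E
python3 - <<'E'
from h import *
for n in('top','side'):
    c=snap(n,n+'1'); print(n,c['R'],c['t'],c['fx'])
o=robot.get_obs();print(o)
E
```

```text
top [[-4.06104514e-03 -9.99991614e-01  5.29609898e-04]
 [-9.89219113e-01  3.93976693e-03 -1.46389973e-01]
 [ 1.46386659e-01 -1.11839652e-03 -9.89226817e-01]] [0.034988   0.6109538  1.24305146] 447.3241745587573
side [[ 0.70964368 -0.70450273 -0.00904099]
 [-0.49839326 -0.49287738 -0.71321529]
 [ 0.49800602  0.5106347  -0.70088673]] [-0.38719707  0.40984798  0.7361141 ] 408.3332691715957
{'time': 0.1, 'q': array([ 1.11453823e+00,  5.28404350e-01,  1.43378458e+00, -1.51643911e-05,
        1.18141243e+00, -1.78498452e-01]), 'joint_velocities': array([ 0.00150936, -0.00228025, -0.00325376,  0.00059445,  0.00053366,
        0.00027677]), 'joint_torque': array([-2.41117395e-04, -4.40982914e+01, -1.77150357e+01,  6.34577614e-02,
        5.33614308e-02, -6.28039879e-05]), 'position': array([0.17105751, 0.60045435, 0.22964703]), 'tool_rot': array([ 1.38430881e-01,  9.90371588e-01, -9.56377763e-04, -3.06772833e-04]), 'ft_force': array([ 0.10105979,  0.58985924, -0.10813427]), 'moment': array([-0.01308665,  0.00423116, -0.02558073]), 'grip_force': 0.0, 'grip_width': 0.08699799077153456}
```

View pics/top1.png

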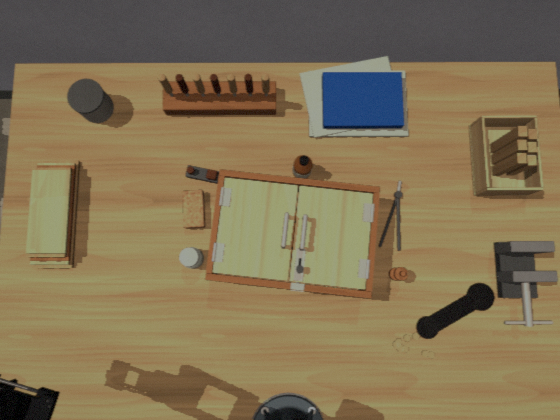

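View pics/side1.png

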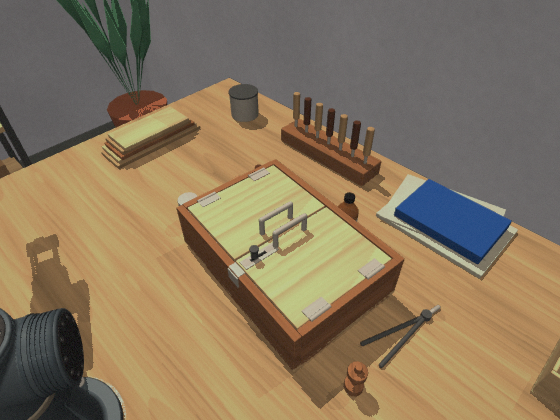

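The top view shows the chest centred near (294,236), slightly yawed. The bars are at (285,230) and (304,232), and the knob is at (300,268). Small things stand close to both short ends.

Run:
```python
from h import *
c=dict(np.load('top1.npz')); W=cloud(c)
box=np.zeros((420,560),bool); box[150:310,195:395]=1
def m(lo,hi,b=box): return b&(W[...,2]>lo)&(W[...,2]<hi)
k=m(.12,.15).astype('u1'); n,l,s,_=cv2.connectedComponentsWithStats(k); i=1+s[1:,4].argmax()
P=W[l==i]; r=cv2.minAreaRect(P[:,:2].astype('f4')*1000); print('chest',r,np.median(P[:,2]))
k=m(.155,.2).astype('u1'); n,l,s,cc=cv2.connectedComponentsWithStats(k)
for i in range(1,n):
    if s[i,4]>4:
        P=W[l==i]; print(s[i],cc[i].round(),cv2.minAreaRect(P[:,:2].astype('f4')*1000),P[:,2].max().round(4),np.median(P,0).round(4))
# bystanders
k=((W[...,2]>.008)&(W[...,2]<.3)).astype('u1');k[:, :165]=0;k[:,420:]=0;k[:140]=0;k[310:]=0
n,l,s,cc=cv2.connectedComponentsWithStats(k)
for i in range(1,n):
    if s[i,4]>25: P=W[l==i]; print('thing',cc[i].round(),P.min(0).round(3),P.max(0).round(3))
# side handles
c=dict(np.load('side1.npz')); W=cloud(c); b=np.ones((420,560),bool); b[:, :150]=0
k=((W[...,2]>.155)&(W[...,2]<.19)&(W[...,0]>.35)&(W[...,0]<.65)&(abs(W[...,1])<.12)).astype('u1'); n,l,s,cc=cv2.connectedComponentsWithStats(k)
for i in range(1,n):
    if s[i,4]>8: P=W[l==i]; print('side',cc[i].round(),cv2.minAreaRect(P[:,:2].astype('f4')*1000),P[:,2].max().round(4))
```

```text
chest ((547.0377197265625, -12.98199462890625), (439.16656494140625, 302.8175048828125), 83.3875961303711) 0.1341252684028746
[281 212   8  36 166] [284. 229.] ((550.693603515625, 10.703542709350586), (11.670625686645508, 91.26457214355469), 83.3292007446289) 0.1873 [0.5493 0.0117 0.1807]
[299 214   8  36 166] [303. 232.] ((544.9140014648438, -36.9485969543457), (12.079792976379395, 90.74662017822266), 83.3746337890625) 0.1878 [ 0.5432 -0.0365  0.1805]
[296 265   7   8  45] [299. 269.] ((450.6491394042969, -25.963594436645508), (17.84067726135254, 15.485370635986328), 0.30775466561317444) 0.1727 [ 0.4495 -0.0259  0.1678]
thing [291. 231.] [ 0.377 -0.247  0.008] [0.774 0.303 0.188]
thing [398. 193.] [ 0.643 -0.34   0.008] [ 0.716 -0.319  0.02 ]
thing [193. 209.] [0.574 0.243 0.008] [0.685 0.308 0.041]
thing [387. 223.] [ 0.519 -0.321  0.008] [ 0.649 -0.267  0.015]
thing [398. 220.] [ 0.554 -0.333  0.008] [ 0.64  -0.322  0.016]
thing [398. 243.] [ 0.507 -0.329  0.008] [ 0.548 -0.319  0.015]
thing [191. 257.] [0.456 0.244 0.009] [0.515 0.301 0.093]
thing [398. 273.] [ 0.42 -0.33  0.01] [ 0.457 -0.293  0.09 ]
side [275. 213.] ((550.8846435546875, 7.850383281707764), (12.303301811218262, 92.2279052734375), 83.59225463867188) 0.1853
side [289. 225.] ((544.9788208007812, -39.21896743774414), (12.52500057220459, 90.43534851074219), 83.31494140625) 0.1852
side [254. 249.] ((451.8489685058594, -27.168912887573242), (18.319454193115234, 18.3758602142334), 47.575748443603516) 0.1709
```

Chest yaw is about -6.6°. The active bar is at (0.551, 0.009, 0.176), the passive bar at (0.545, -0.038) and the knob at (0.451, -0.027). The 48 mm bar spacing and the chest size both check out, so I'm going above the active bar.

Emit:
{"fn": "send_rows", "kwargs": {
  "increments": [0, 0, 0.0085, 2, -3.11, 0, 1, 0, 0, 0.0085, 2, -3.11, 0, 0.35, 0, 0, 0.0085, 2, -3.11, 0, 0.35, 0, 0, 0.0085, 2, -3.11, 0, 0.35, 0, 0, 0.0085, 2, -3.11, 0, 0.35, 0, 0, 0.0085, 2, -3.11, 0, 0.35, 0, 0, 0.0085, 2, -3.11, 0, 0.35, 0, 0, 0.0085, 2, -3.11, 0, 0.35, 0, 0, 0.0085, 2, -3.11, 0, 0.35, 0, 0, 0.0085, 2, -3.11, 0, 0.35, 0, 0, 0.0085, 2, -3.11, 0, 0.35, 0, 0, 0.0085, 2, -3.11, 0, 0.35, 0, 0, 0.0085, 2, -3.11, 0, 0.35, 0, 0, 0.0085, 2, -3.11, 0, 0.35, 0, 0, 0.0085, 2, -3.11, 0, 0.35, 0, 0, 0.0085, 2, -3.11, 0, 0.35, 0, 0, 0.0085, 2, -3.11, 0, 0.35, 0, 0, 0.0085, 2, -3.11, 0, 0.35, 0, 0, 0.0085, 2, -3.11, 0, 0.35, 0, 0, 0, 0, 0, 0, 0.35],
  "newtons": 30
}}

```text
time: 1.77
position: [0.5561, 0.0041, 0.2306]
tool_rot: [0.061, 0.998, -0.002, 0.003]
ft_force: [0.1, 0.6, 1.0]
grip_width: 0.0305
grip_force: 0.0
```

Run:
```python
from h import *
from scipy.spatial.transform import Rotation as R
c=snap('wrist','w1'); o=robot.get_obs(); print(o['position'],R.from_quat(o['tool_rot']).as_matrix()[:,1],o['grip_width'])
W=cloud(c); k=((W[...,2]>.155)&(W[...,2]<.19)).astype('u1'); n,l,s,cc=cv2.connectedComponentsWithStats(k)
for i in range(1,n):
    if s[i,4]>60: P=W[l==i]; print(s[i],cv2.minAreaRect(P[:,:2].astype('f4')*1000),P[:,2].max())
```

```text
[0.55344849 0.00695996 0.23016828] [ 1.20676271e-01  9.92691788e-01 -5.01522706e-04] 0.030036884299160124
[ 184   38   38   40 1155] ((451.55828857421875, -26.64166259765625), (19.375173568725586, 19.21799087524414), 70.15975189208984) 0.16976131630485694
[ 282  147   22  154 3032] ((550.6957397460938, 10.185844421386719), (12.012941360473633, 90.57535552978516), 83.49525451660156) 0.18343851982403056
[ 196  148   33  150 2950] ((543.6982421875, -37.202266693115234), (12.148985862731934, 87.267333984375), 83.45271301269531) 0.18315939682062382
```

View pics/w1.png

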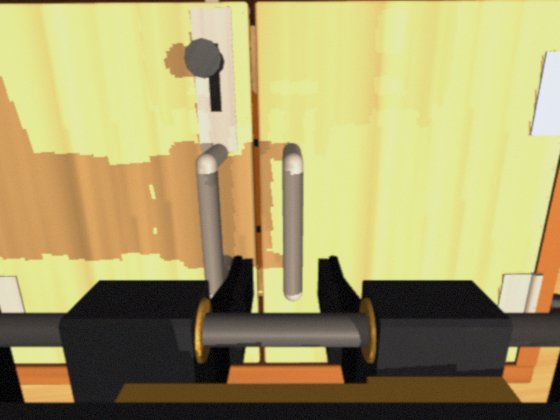

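The wrist view shows the active bar between x≈283 and 303, lying between the open fingers (inner faces near 250 and 320), and the knob at (203,58). Next I descend and grip.

Emit:
{"fn": "send_rows", "kwargs": {
  "increments": [0, 0, 0, 0, 0, -1, 0.35, 0, 0, 0, 0, 0, -1, 0.35, 0, 0, 0, 0, 0, -1, 0.35, 0, 0, 0, 0, 0, -1, 0.35, 0, 0, 0, 0, 0, -1, 0.35, 0, 0, 0, 0, 0, -1, 0.35, 0, 0, 0, 0, 0, -0.5, 0.35, 0, 0, 0, 0, 0, 0, 0.35, 0, 0, 0, 0, 0, 0, 0, 0, 0, 0, 0, 0, 0, 0, 0, 0, 0, 0, 0, 0, 0, 0, 0, 0, 0, 0, 0, 0, 0, 0, 0, 0, 0, 0, 0]
}}

```text
time: 2.9
position: [0.5517, 0.0088, 0.1661]
tool_rot: [0.058, 0.998, -0.001, 0.001]
ft_force: [-0.5, -5.1, 1.3]
grip_width: 0.0107
grip_force: 30.0
```

Run:
```python
from h import *
o=robot.get_obs(); print(o['position'],o['grip_width'],o['grip_force'],o['ft_force'])
# arc increments in cm: chest-y direction inward, 12 deg start
y=np.array([.115,.9934]); 
for sgn,name in((1,'active'),(-1,'passive')):
    a0=np.arctan2(.042,.178); r=np.hypot(.042,.178)
    th=np.linspace(0,1.64,29); s=-r*np.cos(a0+th); z=r*np.sin(a0+th)
    d=np.c_[np.outer(np.diff(s),sgn*y),np.diff(z)]*100
    print(name); print(d.round(2).tolist())
```

```text
[0.55170771 0.00878939 0.16613231] 0.010713996772754194 29.999938309192657 [-0.51634825 -5.10797131  1.31219389]
active
[[0.03, 0.27, 1.03], [0.04, 0.33, 1.02], [0.05, 0.39, 1.0], [0.05, 0.45, 0.97], [0.06, 0.51, 0.94], [0.06, 0.56, 0.91], [0.07, 0.61, 0.88], [0.08, 0.66, 0.84], [0.08, 0.71, 0.8], [0.09, 0.75, 0.76], [0.09, 0.8, 0.71], [0.1, 0.84, 0.66], [0.1, 0.87, 0.61], [0.11, 0.91, 0.56], [0.11, 0.94, 0.5], [0.11, 0.97, 0.45], [0.11, 0.99, 0.39], [0.12, 1.01, 0.33], [0.12, 1.03, 0.27], [0.12, 1.04, 0.21], [0.12, 1.05, 0.15], [0.12, 1.06, 0.09], [0.12, 1.06, 0.02], [0.12, 1.06, -0.04], [0.12, 1.06, -0.1], [0.12, 1.05, -0.16], [0.12, 1.04, -0.23], [0.12, 1.02, -0.29]]
passive
[[-0.03, -0.27, 1.03], [-0.04, -0.33, 1.02], [-0.05, -0.39, 1.0], [-0.05, -0.45, 0.97], [-0.06, -0.51, 0.94], [-0.06, -0.56, 0.91], [-0.07, -0.61, 0.88], [-0.08, -0.66, 0.84], [-0.08, -0.71, 0.8], [-0.09, -0.75, 0.76], [-0.09, -0.8, 0.71], [-0.1, -0.84, 0.66], [-0.1, -0.87, 0.61], [-0.11, -0.91, 0.56], [-0.11, -0.94, 0.5], [-0.11, -0.97, 0.45], [-0.11, -0.99, 0.39], [-0.12, -1.01, 0.33], [-0.12, -1.03, 0.27], [-0.12, -1.04, 0.21], [-0.12, -1.05, 0.15], [-0.12, -1.06, 0.09], [-0.12, -1.06, 0.02], [-0.12, -1.06, -0.04], [-0.12, -1.06, -0.1], [-0.12, -1.05, -0.16], [-0.12, -1.04, -0.23], [-0.12, -1.02, -0.29]]
```

Emit:
{"fn": "send_rows", "kwargs": {
  "increments": [0, 0, 0, 0.03, 0.27, 1.03, 0, 0, 0, 0, 0.04, 0.33, 1.02, 0, 0, 0, 0, 0.05, 0.39, 1.0, 0, 0, 0, 0, 0.05, 0.45, 0.97, 0, 0, 0, 0, 0.06, 0.51, 0.94, 0, 0, 0, 0, 0.06, 0.56, 0.91, 0, 0, 0, 0, 0.07, 0.61, 0.88, 0, 0, 0, 0, 0.08, 0.66, 0.84, 0, 0, 0, 0, 0, 0, 0, 0]
}}

```text
time: 3.65
position: [0.5561, 0.0461, 0.2436]
tool_rot: [0.057, 0.998, -0.003, 0.001]
ft_force: [-2.8, -7.5, 6.0]
grip_width: 0.0106
grip_force: 30.0
```

Emit:
{"fn": "send_rows", "kwargs": {
  "increments": [0, 0, 0, 0.08, 0.71, 0.8, 0, 0, 0, 0, 0.09, 0.75, 0.76, 0, 0, 0, 0, 0.09, 0.8, 0.71, 0, 0, 0, 0, 0.1, 0.84, 0.66, 0, 0, 0, 0, 0.1, 0.87, 0.61, 0, 0, 0, 0, 0.11, 0.91, 0.56, 0, 0, 0, 0, 0.11, 0.94, 0.5, 0, 0, 0, 0, 0.11, 0.97, 0.45, 0, 0, 0, 0, 0.11, 0.99, 0.39, 0, 0, 0, 0, 0.12, 1.01, 0.33, 0, 0, 0, 0, 0.12, 1.03, 0.27, 0, 0, 0, 0, 0, 0, 0, 0]
}}

```text
time: 4.65
position: [0.5677, 0.146, 0.3049]
tool_rot: [0.058, 0.998, -0.001, 0.002]
ft_force: [-2.9, -2.9, 10.5]
grip_width: 0.0106
grip_force: 30.0
```

Emit:
{"fn": "send_rows", "kwargs": {
  "increments": [0, 0, 0, 0.12, 1.04, 0.21, 0, 0, 0, 0, 0.12, 1.05, 0.15, 0, 0, 0, 0, 0.12, 1.06, 0.09, 0, 0, 0, 0, 0.12, 1.06, 0.02, 0, 0, 0, 0, 0.12, 1.06, -0.04, 0, 0, 0, 0, 0.12, 1.06, -0.1, 0, 0, 0, 0, 0.12, 1.05, -0.16, 0, 0, 0, 0, 0.12, 1.04, -0.23, 0, 0, 0, 0, 0.12, 1.02, -0.29, 0, 0, 0, 0, 0, 0, 0, 0, 0, 0, 0, 0, 0, 0, 0, 0, 0, 0, 0, 0, 0, 0]
}}

```text
time: 5.65
position: [0.5788, 0.2421, 0.2981]
tool_rot: [0.058, 0.998, 0.002, 0.001]
ft_force: [5.2, 2.6, -0.4]
grip_width: 0.0109
grip_force: 30.0
```

Run:
```python
from h import *
snap('side','s2'); o=robot.get_obs(); print(o['position'],o['ft_force'],o['moment'])
```

```text
[0.57877466 0.24186898 0.29822486] [5.2644279  1.82818815 1.27454175] [ 0.1997467  -0.74042391 -0.02797229]
```

View pics/s2.png

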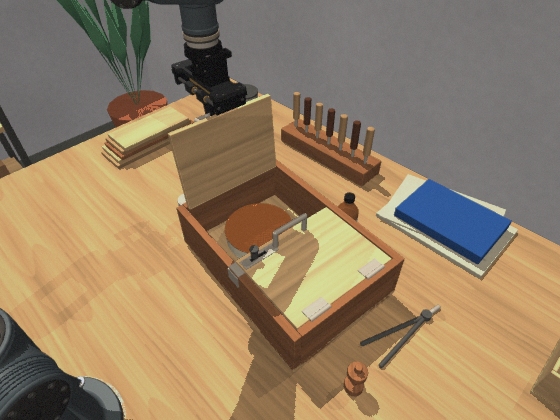

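The side view shows the active leaf upright, with the gripper at its top (225,95). The bar position gives about 1.64 rad. I'll release, rise and move above the knob.

Emit:
{"fn": "send_rows", "kwargs": {
  "increments": [0, 0, 0, 0, 0, 0, 0.33, 0, 0, 0, 0, 0, 0, 0.33, 0, 0, 0, 0, 0, 0, 0.33, 0, 0, 0, 0, 0, 1, 0.33, 0, 0, 0, 0, 0, 2, 0.33, 0, 0, 0, 0, 0, 2.5, 0.33, 0, 0, 0, 0, 0, 2.5, 0.33, 0, 0, 0, 0, 0, 2, 0.33, 0, 0, 0, 0, 0, 0, 0.33, 0, 0, 0, -1.6, -3.36, 0, 0.33, 0, 0, 0, -1.6, -3.36, 0, 0.4, 0, 0, 0, -1.6, -3.36, 0, 0.4, 0, 0, 0, -1.6, -3.36, 0, 0.4, 0, 0, 0, -1.6, -3.36, 0, 0.4, 0, 0, 0, -1.6, -3.36, -2, 0.4, 0, 0, 0, -1.6, -3.36, -2, 0.4, 0, 0, 0, -1.6, -3.36, -2, 0.4, 0, 0, 0, 0, 0, -3, 0.4, 0, 0, 0, 0, 0, -3, 0.4, 0, 0, 0, 0, 0, -3, 0.4]
}}

```text
time: 7.37
position: [0.4495, -0.0276, 0.2482]
tool_rot: [0.059, 0.998, 0.0, 0.0]
ft_force: [0.5, -0.8, -0.2]
grip_width: 0.0351
grip_force: 0.0
```

Emit:
{"fn": "send_rows", "kwargs": {
  "increments": [0, 0, 0, 0, 0, 0, 0.4, 0, 0, 0, 0, 0, 0, 0.4]
}}

```text
time: 7.53
position: [0.4491, -0.0265, 0.2482]
tool_rot: [0.058, 0.998, 0.001, -0.002]
ft_force: [1.1, -0.7, -0.3]
grip_width: 0.0347
grip_force: 0.0
```

Run:
```python
from h import *
c=snap('top','t3'); W=cloud(c)
o=robot.get_obs(); print(o['position'],o['ft_force'])
P=W[(W[...,2]>.2)&(W[...,2]<.34)&(W[...,1]>.17)&(W[...,1]<.28)&(W[...,0]>.4)]; print(len(P),P[:,2].max() if len(P) else 0)
c=snap('wrist','w3'); W=cloud(c); k=((W[...,2]>.155)&(W[...,2]<.19)).astype('u1'); n,l,s,cc=cv2.connectedComponentsWithStats(k)
for i in range(1,n):
    if s[i,4]>60: P=W[l==i]; print(s[i],cv2.minAreaRect(P[:,:2].astype('f4')*1000),P[:,2].max())
```

```text
[ 0.45067081 -0.02684882  0.24965892] [-0.29060626  0.12313033  0.88990054]
2429 0.33960118510068865
[269 209  30  31 676] ((451.3244934082031, -26.66466522216797), (19.57758903503418, 19.235536575317383), 6.050294399261475) 0.16910337230852615
[276 283  17  30 468] ((504.7511901855469, -32.76254653930664), (11.658014297485352, 10.466526985168457), 85.80046844482422) 0.18245208339154778
[276 347  17  37 612] ((552.4353637695312, -38.40366744995117), (11.672350883483887, 34.31835174560547), 83.7087173461914) 0.18260464257519102
```

View pics/t3.png

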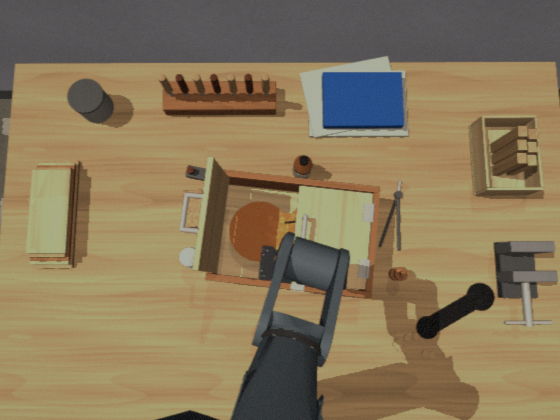

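The active leaf still stands upright at x≈200–225. The gripper is over the knob, which measures (0.451, -0.027) against the TCP at (0.450, -0.027). Next I descend, grip, and pull 3 cm along chest +x.

Emit:
{"fn": "send_rows", "kwargs": {
  "increments": [0, 0, 0, 0, 0, -1.5, 0.4, 0, 0, 0, 0, 0, -1.5, 0.4, 0, 0, 0, 0, 0, -1.5, 0.4, 0, 0, 0, 0, 0, -1.5, 0.4, 0, 0, 0, 0, 0, -1.5, 0.4, 0, 0, 0, 0, 0, -1.2, 0.4, 0, 0, 0, 0, 0, -1, 0.4, 0, 0, 0, 0, 0, 0, 0.4, 0, 0, 0, 0, 0, 0, 0, 0, 0, 0, 0, 0, 0, 0, 0, 0, 0, 0, 0, 0, 0, 0, 0, 0, 0, 0, 0, 0, 0, 0, 0, 0, 0, 0, 0],
  "newtons": 30
}}

```text
time: 8.72
position: [0.4517, -0.0279, 0.1533]
tool_rot: [0.058, 0.998, -0.001, 0.001]
ft_force: [-1.5, -4.1, 6.0]
grip_width: 0.0171
grip_force: 29.5
```

Emit:
{"fn": "send_rows", "kwargs": {
  "increments": [0, 0, 0, 0.4, -0.05, 0, 0, 0, 0, 0, 0.4, -0.05, 0, 0, 0, 0, 0, 0.4, -0.05, 0, 0, 0, 0, 0, 0.4, -0.05, 0, 0, 0, 0, 0, 0.4, -0.05, 0, 0, 0, 0, 0, 0.4, -0.04, 0, 0, 0, 0, 0, 0.3, -0.03, 0, 0, 0, 0, 0, 0.2, -0.02, 0, 0, 0, 0, 0, 0, 0, 0, 0, 0, 0, 0, 0, 0, 0, 0]
}}

```text
time: 9.55
position: [0.4751, -0.0304, 0.1531]
tool_rot: [0.057, 0.998, -0.001, -0.005]
ft_force: [-11.4, -5.4, 14.7]
grip_width: 0.0172
grip_force: 30.4
```

The pull ended at 23.4 mm with 11 N resisting, probably the stop, since the knob started only about 54 mm from the leg. I'll push a little more, release, and check.

Emit:
{"fn": "send_rows", "kwargs": {
  "increments": [0, 0, 0, 0.3, -0.03, 0, 0, 0, 0, 0, 0.3, -0.03, 0, 0, 0, 0, 0, 0, 0, 0, 0]
}}

```text
time: 9.8
position: [0.4766, -0.0305, 0.1522]
tool_rot: [0.057, 0.998, -0.0, -0.01]
ft_force: [-17.3, -7.8, 15.5]
grip_width: 0.0171
grip_force: 30.0
```

Emit:
{"fn": "send_rows", "kwargs": {
  "increments": [0, 0, 0, 0, 0, 0, 0.4, 0, 0, 0, 0, 0, 0, 0.4, 0, 0, 0, 0, 0, 0, 0.4, 0, 0, 0, 0, 0, 1.5, 0.4, 0, 0, 0, 0, 0, 2, 0.4, 0, 0, 0, 0, 0, 2.5, 0.4, 0, 0, 0, 0, 0, 2, 0.4, 0, 0, 0, 0, 0, 0, 0.4, 0, 0, 0, 0, 0, 0, 0.4]
}}

```text
time: 10.55
position: [0.4867, -0.0308, 0.2331]
tool_rot: [0.058, 0.998, -0.0, 0.002]
ft_force: [-0.9, 0.2, 0.1]
grip_width: 0.0346
grip_force: 0.0
```

Run:
```python
from h import *
o=robot.get_obs(); print(o['position'],o['ft_force'])
c=snap('wrist','w4'); W=cloud(c); k=((W[...,2]>.155)&(W[...,2]<.19)).astype('u1'); n,l,s,cc=cv2.connectedComponentsWithStats(k)
for i in range(1,n):
    if s[i,4]>60: P=W[l==i]; print(s[i],cv2.minAreaRect(P[:,:2].astype('f4')*1000),P[:,2].max())
```

```text
[ 0.48673432 -0.03077415  0.23312064] [-0.85823337  0.21842206  0.07115814]
[268 197  32  32 792] ((474.353515625, -29.22024154663086), (18.98991584777832, 19.479248046875), 81.86141204833984) 0.1697251201201372
[ 274  246   20   67 1237] ((517.9645385742188, -34.2794189453125), (12.006208419799805, 36.633731842041016), 83.14734649658203) 0.1826970874287423
[275 347  18  37 627] ((574.685546875, -40.89082336425781), (11.513496398925781, 31.454999923706055), 82.87296295166016) 0.18293968555131623
```

View pics/w4.png

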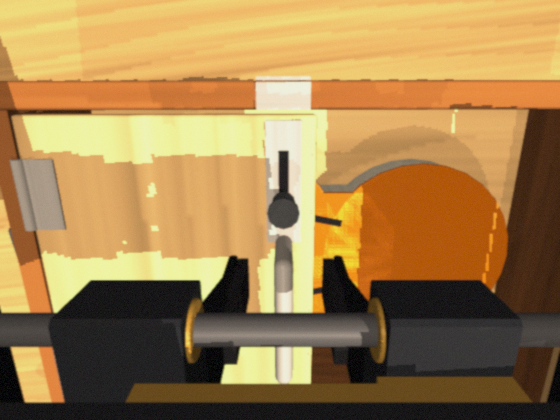

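The knob (283,211) now sits close to the bar's end (283,250), and its slot is exposed behind it from row 150. I'll check the travel against the slot ends.

Run:
```python
from h import *
for f,cols,rows in(('w1',(212,220),range(60,125)),('w4',(281,287),range(135,250))):
    c=dict(np.load(f+'.npz')); g=c['image'][:,cols[0]:cols[1]].mean((1,2))
    W=cloud(c)[:,(cols[0]+cols[1])//2]
    # column centre ray to z=.134
    u=(cols[0]+cols[1])/2
    for v in rows:
        if v%3==0:
            d=c['R'].T@np.array([(u-c['cx'])/c['fx'],(v-c['cy'])/c['fy'],1]); C=-c['R'].T@c['t']; X=C+d*(.134-C[2])/d[2]
            print(f,v,int(g[v]),X[:2].round(4),W[v].round(4)[[0,2]])
```

```text
w1 60 90 [ 0.4503 -0.0251] [0.4534 0.1671]
w1 63 89 [ 0.452  -0.0254] [0.455  0.1685]
w1 66 86 [ 0.4537 -0.0257] [0.4563 0.1673]
w1 69 77 [ 0.4555 -0.026 ] [0.4578 0.1674]
w1 72 69 [ 0.4572 -0.0263] [0.4592 0.1657]
w1 75 52 [ 0.4589 -0.0266] [0.459  0.1366]
w1 78 45 [ 0.4606 -0.0269] [0.4607 0.1352]
w1 81 45 [ 0.4624 -0.0272] [0.4624 0.1353]
w1 84 43 [ 0.4641 -0.0276] [0.4642 0.135 ]
w1 87 42 [ 0.4659 -0.0279] [0.4659 0.1344]
w1 90 40 [ 0.4676 -0.0282] [0.4677 0.1354]
w1 93 37 [ 0.4694 -0.0285] [0.4694 0.136 ]
w1 96 35 [ 0.4712 -0.0288] [0.4712 0.135 ]
w1 99 33 [ 0.473  -0.0291] [0.473  0.1365]
w1 102 33 [ 0.4748 -0.0295] [0.4748 0.1367]
w1 105 32 [ 0.4766 -0.0298] [0.4766 0.1367]
w1 108 32 [ 0.4784 -0.0301] [0.4784 0.1353]
w1 111 122 [ 0.4802 -0.0304] [0.4802 0.1349]
w1 114 207 [ 0.4821 -0.0308] [0.482  0.1365]
w1 117 207 [ 0.4839 -0.0311] [0.4839 0.1341]
w1 120 207 [ 0.4858 -0.0314] [0.4857 0.1351]
w1 123 207 [ 0.4876 -0.0317] [0.4876 0.1345]
w4 135 229 [ 0.4311 -0.024 ] [0.4309 0.1356]
w4 138 229 [ 0.433  -0.0242] [0.4329 0.1352]
w4 141 229 [ 0.435  -0.0244] [0.4347 0.1362]
w4 144
[... 881 characters left out ...]
 69 [ 0.4781 -0.0294] [0.4683 0.1675]
w4 207 71 [ 0.4803 -0.0297] [0.4703 0.167 ]
w4 210 69 [ 0.4825 -0.03  ] [0.4722 0.1672]
w4 213 69 [ 0.4847 -0.0302] [0.4737 0.1683]
w4 216 69 [ 0.4869 -0.0305] [0.476  0.1673]
w4 219 70 [ 0.4891 -0.0307] [0.4777 0.1678]
w4 222 69 [ 0.4913 -0.031 ] [0.4797 0.1676]
w4 225 69 [ 0.4935 -0.0312] [0.482  0.1666]
w4 228 133 [ 0.4958 -0.0315] [0.4839 0.1667]
w4 231 218 [ 0.498  -0.0318] [0.498  0.1341]
w4 234 203 [ 0.5003 -0.032 ] [0.4997 0.1356]
w4 237 95 [ 0.5026 -0.0323] [0.5003 0.1398]
w4 240 94 [ 0.5049 -0.0326] [0.5006 0.1448]
w4 243 92 [ 0.5072 -0.0328] [0.5003 0.1508]
w4 246 91 [ 0.5095 -0.0331] [0.5007 0.1551]
w4 249 88 [ 0.5118 -0.0334] [0.5005 0.1605]
```

The slot runs from 0.441 to 0.480, which puts full travel at knob x≈0.4745. The leg's face at 0.500 puts its axis about 32 mm from the knob. The bolt is fully drawn, so on to the passive bar.

Emit:
{"fn": "send_rows", "kwargs": {
  "increments": [0, 0, 0, 2, -0.24, 0, 0.4, 0, 0, 0, 2, -0.24, 0, 0.4, 0, 0, 0, 1.8, -0.22, 0, 0.4, 0, 0, 0, 0, 0, 0, 0.4, 0, 0, 0, 0, 0, -1, 0.4, 0, 0, 0, 0, 0, -1, 0.4, 0, 0, 0, 0, 0, -1, 0.4, 0, 0, 0, 0, 0, -1, 0.4, 0, 0, 0, 0, 0, -1, 0.4, 0, 0, 0, 0, 0, -1, 0.4, 0, 0, 0, 0, 0, -0.7, 0.4, 0, 0, 0, 0, 0, 0, 0.4, 0, 0, 0, 0, 0, 0, 0, 0, 0, 0, 0, 0, 0, 0, 0, 0, 0, 0, 0, 0, 0, 0, 0, 0, 0, 0, 0, 0, 0, 0, 0, 0, 0, 0, 0],
  "newtons": 30
}}

```text
time: 12.02
position: [0.5439, -0.0387, 0.1657]
tool_rot: [0.058, 0.998, -0.001, 0.001]
ft_force: [-1.0, -1.7, 1.0]
grip_width: 0.011
grip_force: 30.0
```

Emit:
{"fn": "send_rows", "kwargs": {
  "increments": [0, 0, 0, -0.03, -0.27, 1.03, 0, 0, 0, 0, -0.04, -0.33, 1.02, 0, 0, 0, 0, -0.05, -0.39, 1.0, 0, 0, 0, 0, -0.05, -0.45, 0.97, 0, 0, 0, 0, 0, 0, 0, 0]
}}

```text
time: 12.43
position: [0.5422, -0.0534, 0.2077]
tool_rot: [0.058, 0.998, -0.001, 0.001]
ft_force: [-0.3, -1.8, -1.2]
grip_width: 0.0107
grip_force: 30.0
```

Emit:
{"fn": "send_rows", "kwargs": {
  "increments": [0, 0, 0, -0.06, -0.51, 0.94, 0, 0, 0, 0, -0.06, -0.56, 0.91, 0, 0, 0, 0, -0.07, -0.61, 0.88, 0, 0, 0, 0, -0.08, -0.66, 0.84, 0, 0, 0, 0, -0.08, -0.71, 0.8, 0, 0, 0, 0, -0.09, -0.75, 0.76, 0, 0, 0, 0, -0.09, -0.8, 0.71, 0, 0, 0, 0, -0.1, -0.84, 0.66, 0, 0, 0, 0, -0.1, -0.87, 0.61, 0, 0, 0, 0, -0.11, -0.91, 0.56, 0, 0, 0, 0, -0.11, -0.94, 0.5, 0, 0, 0, 0, -0.11, -0.97, 0.45, 0, 0, 0, 0, -0.11, -0.99, 0.39, 0, 0, 0, 0, 0, 0, 0, 0]
}}

```text
time: 13.6
position: [0.5307, -0.1526, 0.2998]
tool_rot: [0.058, 0.998, 0.001, 0.002]
ft_force: [-0.6, 5.0, 12.1]
grip_width: 0.011
grip_force: 30.0
```

Emit:
{"fn": "send_rows", "kwargs": {
  "increments": [0, 0, 0, -0.12, -1.01, 0.33, 0, 0, 0, 0, -0.12, -1.03, 0.27, 0, 0, 0, 0, -0.12, -1.04, 0.21, 0, 0, 0, 0, -0.12, -1.05, 0.15, 0, 0, 0, 0, -0.12, -1.06, 0.09, 0, 0, 0, 0, -0.12, -1.06, 0.02, 0, 0, 0, 0, -0.12, -1.06, -0.04, 0, 0, 0, 0, -0.12, -1.06, -0.1, 0, 0, 0, 0, -0.12, -1.05, -0.16, 0, 0, 0, 0, -0.12, -1.04, -0.23, 0, 0, 0, 0, -0.12, -1.02, -0.29, 0, 0, 0, 0, 0, 0, 0, 0, 0, 0, 0, 0, 0, 0, 0]
}}

```text
time: 14.68
position: [0.5169, -0.2709, 0.2987]
tool_rot: [0.059, 0.998, -0.002, 0.0]
ft_force: [0.9, -3.5, 3.0]
grip_width: 0.0111
grip_force: 30.0
```

Emit:
{"fn": "send_rows", "kwargs": {
  "increments": [0, 0, 0, 0, 0, 0, 0.33, 0, 0, 0, 0, 0, 0, 0.33, 0, 0, 0, 0, 0, 0, 0.33, 0, 0, 0, 0, 0, 1, 0.33, 0, 0, 0, 0, 0, 2, 0.33, 0, 0, 0, 0, 0, 2.5, 0.33, 0, 0, 0, 0, 0, 2.5, 0.33, 0, 0, 0, 0, 0, 2.5, 0.33, 0, 0, 0, 0, 0, 2.5, 0.33, 0, 0, 0, -2, 0, 0, 0.33, 0, 0, 0, -3, 0, 0, 0.33, 0, 0, 0, -3, 0, 0, 0.33, 0, 0, 0, 0, 0, 0, 0.33, 0, 0, 0, 0, 0, 0, 0.33, 0, 0, 0, 0, 0, 0, 0.33]
}}

```text
time: 15.93
position: [0.4373, -0.2681, 0.4285]
tool_rot: [0.058, 0.998, -0.0, 0.0]
ft_force: [1.1, 0.9, 0.0]
grip_width: 0.0286
grip_force: 0.0
```

Run:
```python
from h import *
o=robot.get_obs(); print(o['position'],o['ft_force'],o['grip_force'],o['time'])
c=snap('top','t5'); W=cloud(c); snap('side','s5')
y=np.array([.115,.9934])
for s in(1,-1):
    t=s*((W[...,:2]-[.547,-.013])@y); m=(W[...,2]>.16)&(W[...,2]<.345)&(t>.17)&(t<.3); m[:, :190]=0; m[:,410:]=0
    P=W[m]; tt=t[m]; top=P[:,2]>.32
    print(s,len(P),P[:,2].max(),'t of top edge',tt[top].min(),tt[top].max(), 'hinge .202')
```

```text
[ 0.43728126 -0.26805075  0.42845826] [1.10224009 0.88799366 0.0274051 ] 0.0 15.9333
1 2768 0.3395088377851543 t of top edge 0.1717750059225701 0.21851158886620273 hinge .202
-1 3094 0.3385919248598645 t of top edge 0.20104289969648523 0.22639023241453163 hinge .202
```

View pics/t5.png

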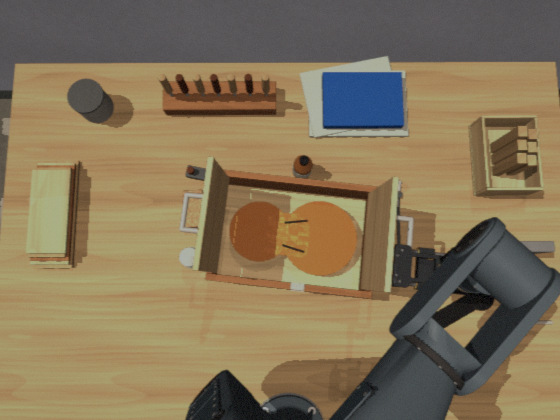

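View pics/s5.png

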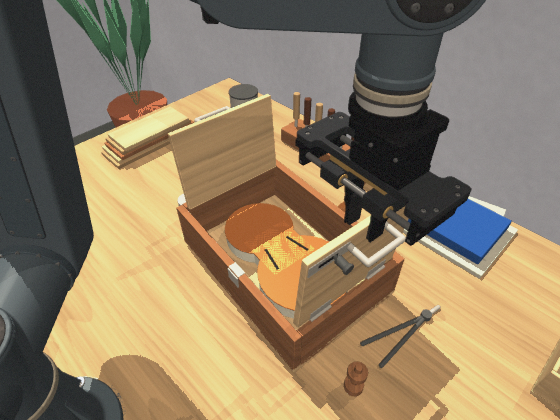

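Both leaves stand open, leaning about 5° past upright. In the side view the knob (345,262) sits next to the handle leg, and the arm is clear with zero contact force.

```bash
python3 -c "
from rig import robot
print(robot.hand_in())"
```

```text
the job is handed in; nothing more can be done
None
```

I opened the leaf without the bolt, drew the bolt back to its stop, then opened the other leaf; both leaves stand about 5° past upright, the arm touches nothing, and the job was handed in at about 16 s (no verdict was returned).

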